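# Load a reagent bottle into a push-to-open drawer

## Robot

A 6-joint arm with a two-finger parallel gripper is mounted at the origin on a cart in front of the work surface, level with it; the furniture and walls round the work are solid. World frame = base frame: x ahead of the robot, y to its left, z up, the work surface at z = 0. Lengths are in m, angles in rad, forces in N, time in s.
With the tool pointing down it reaches from about 0.225 to 0.875 m from the base axis. Payload 3.4 kg.
Tool frame: the origin (TCP) lies at the very end of the fingers, on their centre line; the grasp point (between the pads) lies manip.grip_depth behind it (manip.grip_depth is the distance from the TCP to the grasp point, in m); x points along the fingers, y is the direction in which the jaws open and shut, and the axes are right-handed (so a half turn about x gives the same grasp; the last joint's range is limited). The gripper opens to 85 mm and grips with 20 to 120 N. Pads are 22 mm wide; open, the fingers measure 114 mm over their backs; the gripper's body (76 mm by 85 mm) begins 54 mm behind the grasp point. The pads swing forward as they close: fully open they stand 13 mm farther back than shut.
Start: joints at [1.084, 0.276, 1.505, -0, 1.361, -0.121], TCP at [0.206, 0.537, 0.231] pointing down, gripper open.
Joint ranges: [-2.89, 2.89], [-0.75, 2.08], [0.22, 2.7], [-1.18, 4.32], [0.11, 2.71], [-2.7, 2.7]. Speed limits (rad/s): [2.57, 2.57, 3.14, 3.14, 3.14, 3.14].

## Interface

Orientations are given as [roll, pitch, yaw] about the fixed x, y, z axes, in that order (R = Rz(yaw) Ry(pitch) Rx(roll)).
In Python, from station import manip gives the robot as it stands.
- The arm moves only by the tool carry_out, never from a script. Its argument "increments" is a list of rows, each a list of 7 numbers: the shift along the tool's x, y, z in cm, then the turn, a rotation vector about the tool's x, y, z in rad, then the finger opening in cm, from 0 to 8.54. A call has 1 to 10 rows; each row shifts and turns the pose as measured when the row begins, along the tool's axes as they then stand; what a row does not reach is not made up. A row lasts 1/10 s, in which the tool goes at most 50 mm and 8.59 degrees, less where a joint would pass 70% of its speed; a pose out of reach is approached as far as the arm can. A call with a gripper value outside its range is refused whole. The fingers move at their own pace and stop on an object; "squeeze" is the grip in N (left out, the last holds). Time passes only in rows, so rows that do not move let the fingers close. It gives the time, the measured TCP pose, the force and the opening at its end, in the units of the state.
- manip.observe(): the state, without advancing time (a new reading comes with each control period).
- manip.get_image(name): name is "side" or "top"; returns a dict with "image" (420x560x3 uint8, blue, green, red), "vertical_fov" (degrees; the focal length in pixels is half the picture's height over the tangent of half this angle, whatever the lens; pixels are square), "cx", "cy" (the principal point, pixels), "rvec" (rotation vector, rad) and "tvec" (3), from world to camera coordinates, as OpenCV has them. Camera axes: x right, y down, z forward; pixel columns grow to the right and rows downward; lengths in m; the calibration is good to about 2 mm. A picture is of the moment at which its call begins. There is no depth.
- manip.job_done(): hands the job in, once; it reports no verdict.
Trained networks look in a picture, given as the dict that the camera call returned (one of the last four; its "shot" number tells which), for a name from the list of things; names that differ only in an ending like _2 or _b are one class to them, and where a whole thing is asked for, a point or a joint stands for the part that bears it (a point fixed in the world has none). Each returns a list of dicts, best first, with "p" (0 to 1); they miss things now and then, are a little off and sometimes report something else, mostly with a low value. They report only what shows in the picture. A call takes as long as a camera call. They do not tell look-alikes from the thing itself.
- manip.search_frame(name, picture): "rect" ([left, top, right, bottom] in pixels, round what is visible of it).
- manip.outline_of(name, picture): "mask" (420x560 bool, what is visible of it) and "rect" ([left, top, right, bottom] in pixels, round what is visible of it).
The state is a dict: "time_s": time; "qpos": joint angles; "joint_vel": joint speeds; "tau": joint torques, N m; "tool_pos": TCP position; "tcp_rot": TCP orientation; "wrist_force": force on the tool from outside, world axes, zero at the start; "ft_torque": the same for the moment, N m; "width": finger opening in m.
Only numpy, scipy, OpenCV 4.12 (cv2) and the standard library are available. Lean on these libraries where they do the work, as an engineer would, in place of code of your own. Each camera call takes 0.05 s, during which the arm holds its last target. There are 200 camera calls.

## Task

Press the blue front of the closed drawer gently until its touch latch lets go, and let the drawer spring out. Stand the small loose white reagent bottle upright in the drawer's white square pocket and let go of it, then press the front in again, gently, until the drawer latches shut with the bottle inside. The latch is delicate: ease off as soon as you feel the firm stop, and leave the other things on the bench where they are.

Things in the scene. Friction and masses are not known exactly. Their poses are not given: they have to be found in the camera images.
- module: White casing of the loading module, fixed to the worktop, 150 (x) x 110 (y) x 85 mm high. Origin: centre of its underside. Its own -x axis points out of its front, toward the robot. Casing front face at x = -75 mm. In its base is a push-push latch whose stop is set differently on each unit (unseen): it is met 5 to 13 mm past the latched position.
- drawer (a joint): Drawer travel (m) along the module's -x: 0 latched shut, 0.060 sprung out, below 0 pressed in. Spring push 3 N at 0, 1.8 N at 0.060. Press from 0 to the firm stop and let go: it springs out in about 0.5 s. Press from 0.060 past 0 to the firm stop and let go: it latches at 0. Let go 2 mm or more short of the stop: no switch. The force rises steeply at the stop; above 25 N harms the latch.
- front (a point): Centre of the drawer's upright blue front face, which faces the module's -x; 84 mm wide, 58 mm high (13 to 71 mm above the worktop), 22 mm thick; moves with the drawer. At joint 0 it stands 20 mm in front of the casing's front face, so closed fingers pointing down can press it clear of the casing. Axes as the module's.
- pocket (a point): Centre of the floor of the drawer's white square pocket, 16 mm above the worktop; moves with the drawer. 28 x 28 mm inside, walls 4 mm thick and 14 mm high, open above; 50 mm behind the front face. With the drawer out it is 30 mm in front of the casing, and 28 mm from the back of the blue front. Axes as the module's.
- bottle_mid (a point): Centre, half-way up, of the small plain white reagent bottle that stands loose on the worktop to the right of the module: 21 mm diameter, 54 mm high, body straight up to 40 mm, cap 17 mm diameter. z axis is the bottle's axis; it weighs about 30 g.
- dropper: Bystander: brown dropper bottle with a green cap, 25 mm diameter, 65 mm high, loose; origin at the centre of its underside.
- timer: Bystander: flat white bench timer, 60 x 70 x 16 mm, loose; origin at the centre of its underside.
- analyser_front (a point): Fixed obstacle: about the middle of the front of the large white analyser with a screen, left of the module. It is some 0.33 m wide in y, its front leans back, its body about 0.3 m high and its open lid about 0.6 m high behind. Swing past it well in front, drawn in toward the robot.
Not all that is in view belongs to the job. What is shaped like the part that bears bottle_mid but orange or yellow is not meant.

How it is judged:
On the way, in this order (a step that is already met when the one before it is completed fails the run):
1. the drawer has sprung out (value of joint drawer above 0.05 m and contact force between the fingers and drawer below 0.1 N), for 0.2 s.
2. the bottle stands upright in the pocket of the open drawer, let go (value of joint drawer above 0.045 m and horizontal distance between bottle_mid and pocket below 0.008 m and z of bottle_mid in the frame of pocket below 0.032 m and angle between bottle_mid's own z axis and vertical below 0.2 rad and contact force between the fingers and anything else below 0.1 N), for 0.2 s.
At the end, for the whole second after the job is handed in: The drawer is latched shut by itself (within 3 mm of its latched position) and the bottle stands upright (within 0.2 rad) in the pocket, its centre within 8 mm of the pocket's centre (value of joint drawer between -0.003 and 0.003 m and horizontal distance between bottle_mid and pocket below 0.008 m and z of bottle_mid in the frame of pocket below 0.032 m and angle between bottle_mid's own z axis and vertical below 0.2 rad); the robot touches nothing.
It fails at once if the drawer is pressed with more than 25 N (contact force between any of the fingers, the arm and drawer above 25 N).
It fails at once if the dropper bottle or the timer is moved by more than 20 mm (distance of any of dropper, timer from where it was at the start of the episode above 0.02 m).
It also fails if it takes over 72 s, if anything falls off the work surface, if the arm or the gripper's body presses on something with over 40 N, if the wrist force passes 120 N, or if a joint passes its speed limit or range.

## Working session

There is one attempt and no reset: what is moved stays moved. The work goes in short steps, Python scripts to look and compute and a tool call to move; the robot and the scene stay as the last step left them, time stands still between calls to the robot, and variables do not carry over. Pictures are saved under pics/ and viewed, about 8 in all and at most 12, crops included, and the job is handed in when it is done.

Besides the shell and the picture viewer there is one more tool, called by a JSON object that holds its "name" and its "arguments", one argument or row to a line. carry_out: Moves the arm, as the interface text tells. Its arguments: {"type":"object","properties":{"increments":{"type":"array"},"squeeze":{"type":"number"}},"required":["increments"]}

```bash
mkdir -p pics; ls; cat > h.py <<'E'
import numpy as np, cv2
from station import manip
def cam(p):
    f=p["image"].shape[0]/2/np.tan(np.radians(p["vertical_fov"])/2)
    K=np.array([[f,0,p["cx"]],[0,f,p["cy"]],[0,0,1.]])
    return K,cv2.Rodrigues(np.array(p["rvec"],float))[0],np.array(p["tvec"],float).ravel()
def proj(p,X):
    K,R,t=cam(p); return cv2.projectPoints(np.array(X,float).reshape(-1,1,3),np.array(p["rvec"],float),t,K,None)[0].reshape(-1,2)
def onz(p,uv,z):
    K,R,t=cam(p); d=R.T@np.linalg.solve(K,[uv[0],uv[1],1]); c=-R.T@t
    return c+d*(z-c[2])/d[2]
E
python3 - <<'E'
from h import *
print(manip.grip_depth, manip.observe())
ims=[]
for n in("side","top"):
    p=manip.get_image(n); cv2.imwrite(f"pics/{n}0.png",p["image"]); K,R,t=cam(p); print(n,K[0,0],-R.T@t,{k:v for k,v in p.items() if k!="image"})
    for o in("module","front","pocket","bottle_mid","dropper","timer"):
        print(o,[(np.round(d["rect"]).tolist(),round(d["p"],2)) for d in manip.search_frame(o,p)])
E
```

```text
pics
0.0187 {'time_s': 0.0, 'qpos': array([ 1.08400852e+00,  2.76596458e-01,  1.50616372e+00, -7.42149050e-05,
        1.36070514e+00, -1.20971686e-01]), 'joint_vel': array([-0.00136384, -0.00018054, -0.00013819, -0.00037182, -0.00035544,
        0.00109   ]), 'tau': array([-3.67476692e-03, -4.16766322e+01, -2.45804822e+01, -4.06771605e-04,
        1.10192323e-02, -1.53122937e-05]), 'tool_pos': array([0.20544006, 0.53645888, 0.2304267 ]), 'tcp_rot': array([-1.65304362,  1.56892226, -2.0188442 ]), 'wrist_force': array([-0.41971644,  0.2719844 ,  0.00756585]), 'ft_torque': array([ 0.00246011, -0.03115836,  0.00286615]), 'width': 0.08535643062427456}
side 483.49577333083096 [-0.14111466 -1.26253212  0.73729954] {'vertical_fov': 46.95415880624323, 'cx': 274.6233174430755, 'cy': 211.3135315723087, 'rvec': array([ 1.96280587, -0.4555478 ,  0.3196253 ]), 'tvec': array([-0.45900835,  0.16611876,  1.38536176]), 'shot': 1}
module [([307.0, 223.0, 377.0, 277.0], 0.97)]
front [([308.0, 240.0, 327.0, 274.0], 0.93)]
pocket [([308.0, 242.0, 326.0, 270.0], 0.84)]
bottle_mid [([356.0, 308.0, 363.0, 327.0], 0.73), ([354.0, 287.0, 358.0, 308.0], 0.68), ([337.0, 294.0, 340.0, 318.0], 0.63)]
dropper [([390.0, 302.0, 397.0, 324.0], 0.61)]
timer []
top 531.8961267694827 [-0.5271268  -0.30921004  1.95333127] {'vertical_fov': 43.08959435601658, 'cx': 274.67093107737844, 'cy': 211.12317777724536, 'rvec': array([ 2.13835909, -1.62598321,  0.4469569 ]), 'tvec': array([-0.16570949,  0.48000228,  1.9827039 ]), 'shot': 2}
module [([310.0, 190.0, 348.0, 237.0], 0.68)]
front [([311.0, 220.0, 332.0, 238.0], 0.76)]
pocket [([314.0, 222.0, 337.0, 237.0], 0.74)]
bottle_mid []
dropper []
timer []
```

```bash
python3 - <<'E'
from h import *
s=cv2.imread("pics/side0.png"); t=cv2.imread("pics/top0.png")
a=cv2.resize(s[200:350,270:470],(800,600),interpolation=cv2.INTER_CUBIC)
cv2.imwrite("pics/a.png",a)
b=cv2.resize(t[150:300,260:460],(800,600),interpolation=cv2.INTER_CUBIC)
cv2.imwrite("pics/b.png",b)
E
```

```text
(no output)
```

View pics/a.png

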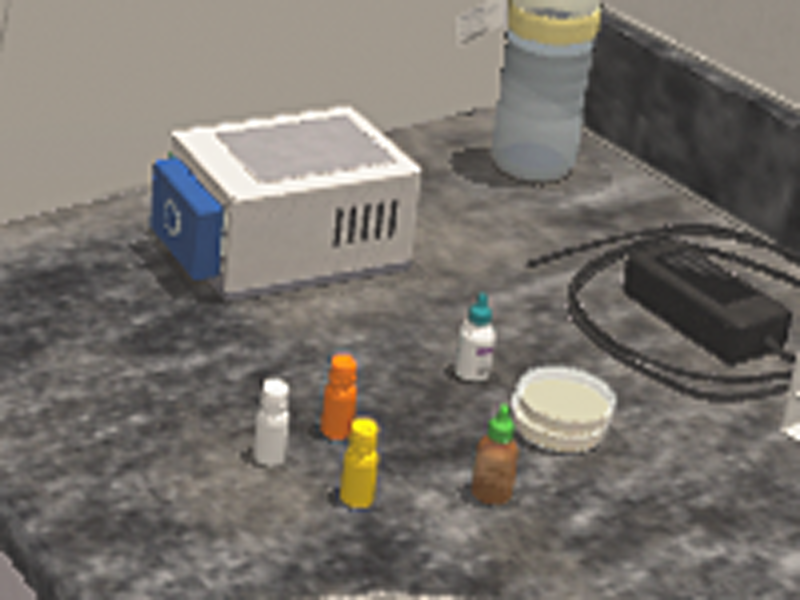

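View pics/b.png

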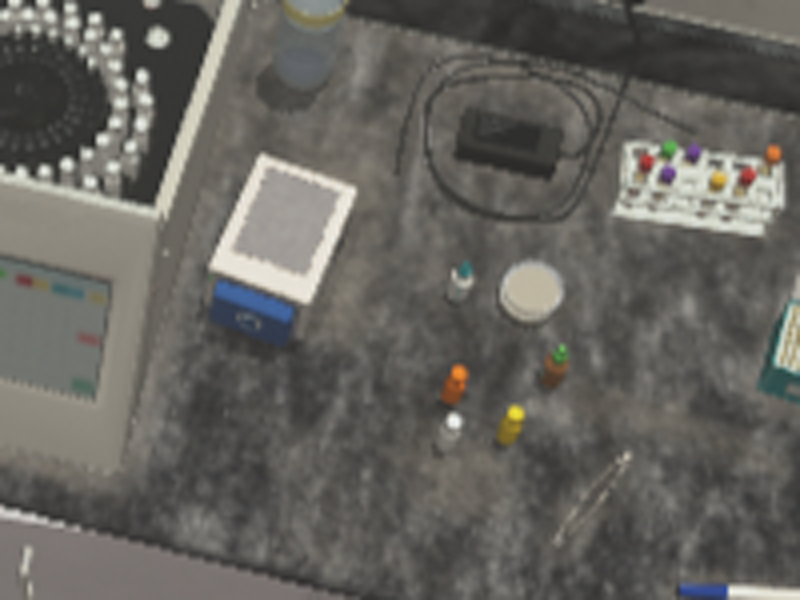

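View pics/side0.png

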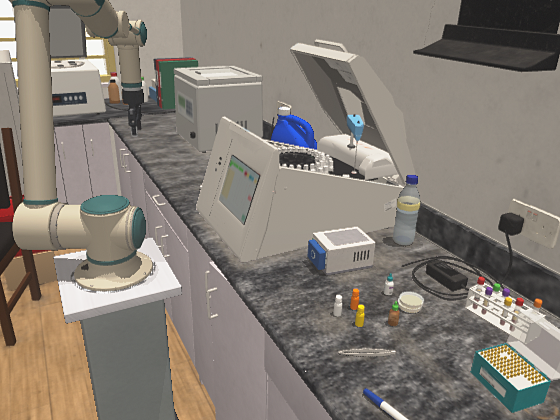

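The candidates in the side view are plain white (338,306), orange (355,298), yellow (360,317), white with a teal cap (389,285) and the brown dropper (394,314). Only the one at (338,306) is small, plain and all white, and it also stands to the right of the module. In the top view it is at about (372,258). I'll fit the poses next.

```bash
cat > fit.py <<'E'
from h import *
from scipy.optimize import least_squares
import scipy.ndimage as nd
P={n:manip.get_image(n) for n in("side","top")}
o={"side":(270,200),"top":(260,150)}
obs={"side":[((-75,55,85),(172,130)),((75,55,85),(350,108)),((75,-55,85),(420,172)),((-75,-55,85),(228,197)),((-75,-55,0),(222,293)),((75,-55,0),(413,264))],
"top":[((75,55,85),(263,155)),((75,-55,85),(356,188)),((-75,-55,85),(303,305)),((-75,55,85),(210,268))]}
def W(L,q):
    c,s=np.cos(q[2]),np.sin(q[2]); L=np.atleast_2d(np.array(L,float))/1000
    return np.c_[q[0]+c*L[:,0]-s*L[:,1],q[1]+s*L[:,0]+c*L[:,1],L[:,2]]
def res(q):
    r=[]
    for n,l in obs.items():
        uv=np.array([(np.array(c)+.5)/4-.5+o[n] for _,c in l]); r.append(proj(P[n],W([a for a,_ in l],q))-uv)
    return np.vstack(r).ravel()
f=least_squares(res,[.6,0,0],loss="soft_l1"); q=f.x; print("module",q.round(4)); print(f.fun.reshape(-1,2).round(1).tolist())
E
python3 - <<'E'
from fit import *
# bottle: bright low-sat pixels near
rng={"side":(325,285,352,325),"top":(362,246,380,268)}
for n,(x0,y0,x1,y1) in rng.items():
    im=P[n]["image"][y0:y1,x0:x1].astype(int); m=(im.min(2)>135)&(im.max(2)-im.min(2)<45)
    l,k=nd.label(m); s=nd.sum(m,l,range(1,k+1)); i=np.argmax(s)+1; v,u=np.where(l==i)
    c=(u.mean()+x0,v.mean()+y0); print(n,s.max(),c,u.min()+x0,u.max()+x0,v.min()+y0,v.max()+y0, onz(P[n],c,.027).round(4))
for nm,zz in(("side",(338,302)),):pass
# neighbours by feet (side crop)
for nm,c in(("white",(271,460)),("orange",(338,436)),("yellow",(359,504)),("brown",(493,500)),("teal",(474,378))):
    print(nm,onz(P["side"],(np.array(c)+.5)/4-.5+o["side"],0).round(3))
t=P["top"]["image"].copy(); cv2.imwrite("pics/top1.png",t)
print(manip.observe()["time_s"])
E
```

```text
module [ 0.6156 -0.2393 -0.1535]
[[-0.6, -0.6], [0.3, -1.2], [0.3, -0.9], [0.3, -0.1], [-0.1, 2.0], [-1.0, 1.6], [-0.6, -0.5], [0.9, 0.4], [1.3, 0.1], [-0.9, -0.5]]
side 141.0 (np.float64(337.8156028368794), np.float64(305.4468085106383)) 334 341 295 315 [ 0.4611 -0.4523  0.027 ]
top 12.0 (np.float64(373.1666666666667), np.float64(255.0)) 372 375 253 257 [ 0.4752 -0.4503  0.027 ]
white [ 0.461 -0.454  0.   ]
orange [ 0.514 -0.451  0.   ]
yellow [ 0.485 -0.513  0.   ]
brown [ 0.562 -0.545  0.   ]
teal [ 0.635 -0.436  0.   ]
0.8
```

View pics/top0.png

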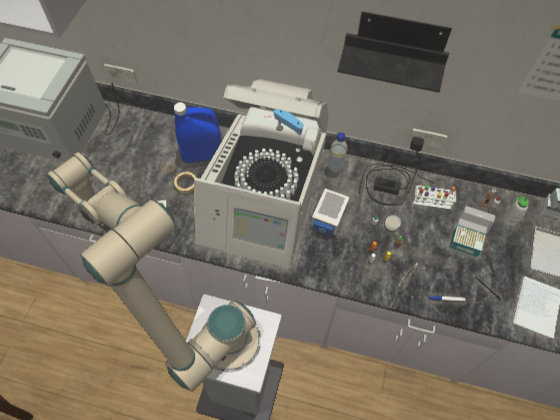

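```bash
cat > ov.py <<'E'
from fit import *
def bot(n,b,h0=0,h1=54):
    d=np.linspace(0,2*np.pi,40); pts=[]
    for z,r in((0,10.5),(40,10.5),(54,8.5)): pts.append(proj(P[n],np.c_[b[0]+r/1000*np.cos(d),b[1]+r/1000*np.sin(d),np.full(40,z/1000)]))
    return pts
def crop(n,x0,y0,s,polys,name=None,w=400,h=300):
    im=cv2.resize(P[n]["image"][y0:y0+h//s,x0:x0+w//s],(w,h),interpolation=cv2.INTER_CUBIC)
    for p in polys: cv2.polylines(im,[np.round(((p-[x0,y0])+.5)*s-.5).astype(np.int32)],True,(0,0,255),1,cv2.LINE_AA)
    return im
def box(n,q,L,H): # L: x0,x1,y0,y1 mm, heights
    return [proj(P[n],W([(L[0],L[2],z),(L[1],L[2],z),(L[1],L[3],z),(L[0],L[3],z)],q)) for z in H]
E
python3 - <<'E'
from ov import *
c=onz(P["top"],(373.2,255.0),.047); print("cap top",c.round(4))
b=(np.array([.4611,-.4523])*1+c[:2])/2; print(b)
F=(-95,-73,-42,42)
rows=[]
print([ (bot("side",b)[i].mean(0).round(1).tolist(),bot("top",b)[i].mean(0).round(1).tolist()) for i in range(3)])
A=np.hstack([crop("side",322,290,10,bot("side",b)),crop("top",355,245,10,bot("top",b))])
B=np.hstack([crop("side",302,218,5,box("side",q,(-75,75,-55,55),(0,85))+box("side",q,F,(13,71))),crop("top",300,182,5,box("top",q,(-75,75,-55,55),(0,85))+box("top",q,F,(13,71)))])
cv2.imwrite("pics/ov1.png",np.vstack([A,B]))
E
```

```text
module [ 0.6156 -0.2393 -0.1535]
[[-0.6, -0.6], [0.3, -1.2], [0.3, -0.9], [0.3, -0.1], [-0.1, 2.0], [-1.0, 1.6], [-0.6, -0.5], [0.9, 0.4], [1.3, 0.1], [-0.9, -0.5]]
cap top [ 0.4648 -0.449   0.047 ]
[ 0.46294485 -0.45062574]
[([337.4, 313.8], [371.6, 260.5]), ([338.6, 300.5], [373.3, 256.2]), ([339.0, 295.8], [373.8, 254.7])]
```

View pics/ov1.png

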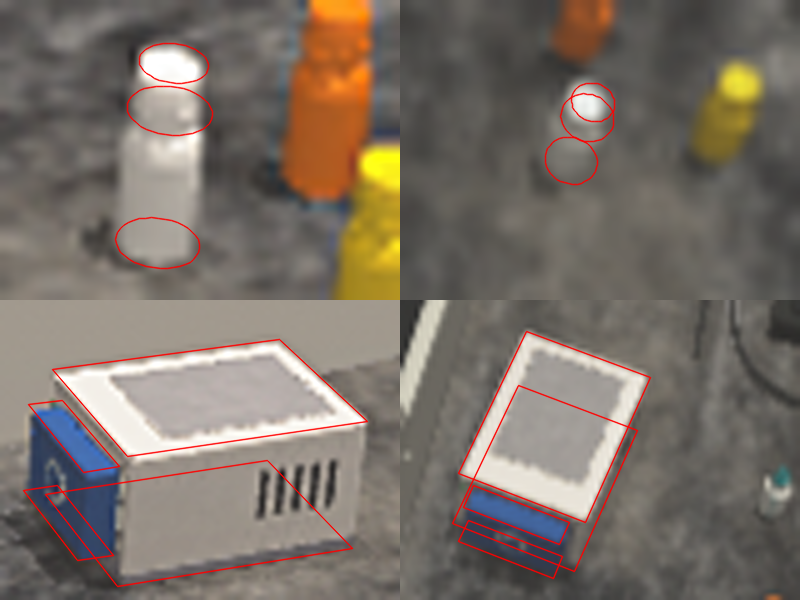

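The enlarged crop confirms it: the plain white bottle is at side (338,306) and top (373,256), with orange and yellow look-alikes beside it. The module overlay matches except at the casing's bottom edge, so I'll refit without those corners.

```bash
sed -i 's/,((-75,-55,0),(222,293)),((75,-55,0),(413,264))//' fit.py
cat >> h.py <<'E'
from scipy.spatial.transform import Rotation as Ro
def go(pos,y=None):
    "tool-frame shift (cm) and turn to a down pose at pos with tool y along unit vector y"
    s=manip.observe(); R=Ro.from_euler("xyz",s["tcp_rot"]).as_matrix()
    d=R.T@(np.array(pos)-s["tool_pos"])*100
    if y is not None:
        y=np.array([y[0],y[1],0.]); y/=np.linalg.norm(y); x=np.array([0,0,-1.]); T=np.c_[x,y,np.cross(x,y)]
        print("turn",Ro.from_matrix(R.T@T).as_rotvec().round(3))
    print("shift",d.round(2)); return R
E
python3 - <<'E'
from fit import *
print("front",W((-95,0,42),q).round(4),"pocket out",W((-105,0,16),q).round(4),"my",W((0,1000,0),q)-W((0,0,0),q))
print("an",[onz(P["top"],c,0).round(3).tolist() for c in((195,248),(300,262),(240,255))])
my=np.array([-np.sin(q[2]),np.cos(q[2])])
R=go([.3,0,.3],my); print(R.round(3)); go([.3,0,.3],-my)
print([onz(P["top"],c,.016).round(3).tolist() for c in((162,205),)])
E
```

```text
module [ 0.6144 -0.2403 -0.1569]
[[-0.7, -0.5], [0.3, -1.0], [0.2, -0.6], [0.1, 0.1], [-0.3, -0.3], [1.2, 0.8], [1.4, 0.4], [-0.7, -0.2]]
front [[ 0.5205 -0.2255  0.042 ]] pocket out [[ 0.5107 -0.2239  0.016 ]] my [[0.15626411 0.98771531 0.        ]]
an [[0.325, 0.256, 0.0], [0.379, -0.173, 0.0], [0.344, 0.069, -0.0]]
turn [-0.209 -0.    -0.   ]
shift [ -6.87 -46.77  28.02]
[[ 0.     0.358  0.934]
 [ 0.     0.934 -0.358]
 [-1.     0.    -0.   ]]
turn [ 2.933 -0.     0.   ]
shift [ -6.87 -46.77  28.02]
[[0.473, 0.455, 0.016]]
```

{"name": "carry_out", "arguments": {
  "increments": [
    [-5, 0, 0, -0.105, 0, 0, 0],
    [-5, 0, 0, -0.105, 0, 0, 0],
    [-0.3, -3.5, -0.2, 0, 0, 0, 0],
    [-0.3, -3.5, -0.2, 0, 0, 0, 0],
    [-0.3, -3.5, -0.2, 0, 0, 0, 0],
    [-0.3, -3.5, -0.2, 0, 0, 0, 0],
    [-0.3, -3.5, -0.2, 0, 0, 0, 0],
    [-0.3, -3.5, -0.2, 0, 0, 0, 0],
    [-0.3, -3.5, -0.2, 0, 0, 0, 0],
    [-0.3, -3.5, -0.2, 0, 0, 0, 0]
  ],
  "squeeze": 20
}}

```text
time_s: 2.0
tool_pos: [0.1473, 0.2554, 0.3581]
tcp_rot: [-1.326, 1.568, -1.469]
wrist_force: [0.8, 0.2, -0.2]
width: 0.0004
```

{"name": "carry_out", "arguments": {
  "increments": [
    [0, -3.5, 2.9, 0, 0, 0, 0],
    [0, -3.5, 2.9, 0, 0, 0, 0],
    [0, -3.5, 2.9, 0, 0, 0, 0],
    [0, -3.5, 2.9, 0, 0, 0, 0],
    [0, -3.5, 2.9, 0, 0, 0, 0],
    [0, -3.5, 2.9, 0, 0, 0, 0],
    [0, -4.5, 0.3, 0, 0, 0, 0],
    [0, -4.5, 0.3, 0, 0, 0, 0],
    [0, -4.5, 0.3, 0, 0, 0, 0],
    [0, -4.5, 0.3, 0, 0, 0, 0]
  ]
}}

```text
time_s: 3.0
tool_pos: [0.2784, -0.1709, 0.3624]
tcp_rot: [0.173, 1.55, 0.044]
wrist_force: [1.6, -0.0, -0.6]
width: -0.0002
```

```bash
python3 - <<'E'
from h import *
q=[.6144,-.2403,-.1569]
c,s=np.cos(q[2]),np.sin(q[2])
M=lambda x,y:np.array([q[0]+c*x-s*y,q[1]+s*x+c*y])
for x in(-.135,-.116): print(M(x,-.015)); go([*M(x,-.015),.036],(-s,c))
print(manip.observe())
E
```

```text
[ 0.47871443 -0.23402105]
turn [ 0.028  0.02  -0.004]
shift [33.04 -3.81 20.  ]
[ 0.49748104 -0.23698993]
turn [ 0.028  0.02  -0.004]
shift [33.08 -3.86 21.9 ]
{'time_s': 3.0, 'qpos': array([-0.78198542, -0.17805538,  1.67638429,  0.01531968,  1.62916609,
       -2.22293199]), 'joint_vel': array([-1.23440626,  0.32733476, -0.23691137,  0.03188153, -0.09476463,
       -1.2180261 ]), 'tau': array([  5.27880192, -18.11982572, -25.07855415,  -0.3650275 ,
         0.32532111,   0.951804  ]), 'tool_pos': array([ 0.27844072, -0.17087703,  0.36237109]), 'tcp_rot': array([0.17322574, 1.55000139, 0.0443775 ]), 'wrist_force': array([ 1.60549451, -0.04111197, -0.61463575]), 'ft_torque': array([ 0.06072973, -0.0370079 , -0.01816355]), 'width': -0.0002326225978016135}
```

{"name": "carry_out", "arguments": {
  "increments": [
    [0, -1, 0, 0.028, 0.02, 0, 0],
    [4, -1.2, 1, 0, 0, 0, 0],
    [4, -0.5, 2.5, 0, 0, 0, 0],
    [4, -0.4, 2.5, 0, 0, 0, 0],
    [4, -0.2, 2.5, 0, 0, 0, 0],
    [4, 0, 2.5, 0, 0, 0, 0],
    [4, 0, 2.5, 0, 0, 0, 0],
    [0, 0, 0, 0, 0, 0, 0]
  ]
}}

```text
time_s: 3.8
tool_pos: [0.4128, -0.2352, 0.1181]
tcp_rot: [-0.615, 1.563, -0.791]
wrist_force: [-1.0, 0.8, -0.5]
width: -0.0001
```

```bash
cat >> h.py <<'E'
q=[.6144,-.2403,-.1569]
c,s=np.cos(q[2]),np.sin(q[2])
M=lambda x,y:np.array([q[0]+c*x-s*y,q[1]+s*x+c*y])
my=(-s,c)
E
python3 - <<'E'
from h import *
go([*M(-.135,-.015),.036],my); go([*M(-.108,-.015),.036],my)
o=manip.observe();print(o["wrist_force"],o["qpos"].round(2),o["tool_pos"])
p=manip.get_image("side"); cv2.imwrite("pics/s2.png",p["image"])
cv2.imwrite("pics/s2c.png",cv2.resize(p["image"][120:320,220:440],(770,700))[:600])
E
```

```text
turn [-0.019  0.006  0.005]
shift [8.25 1.3  6.42]
turn [-0.019  0.006  0.005]
shift [8.26 1.35 9.12]
[-0.96396432  0.7853744  -0.51662416] [-0.66  0.22  1.89 -0.    1.02 -2.06] [ 0.41277932 -0.23519211  0.11810691]
```

View pics/s2c.png

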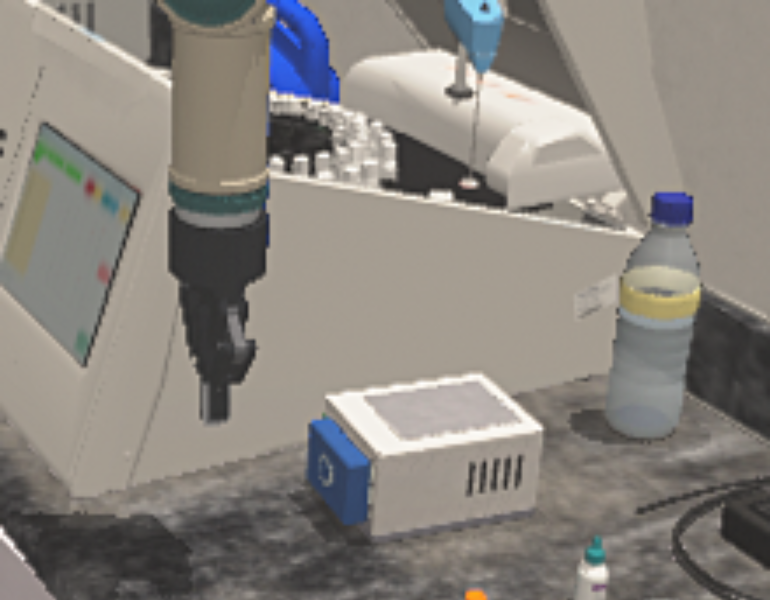

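The picture shows the closed gripper at about (215,410), clear of the analyser and in front of the blue front at (340,470). I'll lower it and approach.

{"name": "carry_out", "arguments": {
  "increments": [
    [3, 0.4, 1.5, -0.019, 0.006, 0.005, 0],
    [3, 0.4, 1.5, 0, 0, 0, 0],
    [2, 0.4, 1.5, 0, 0, 0, 0],
    [0.3, 0, 1, 0, 0, 0, 0],
    [0, 0, 0.5, 0, 0, 0, 0],
    [0, 0, 0, 0, 0, 0, 0]
  ]
}}

```text
time_s: 4.45
tool_pos: [0.479, -0.2344, 0.0467]
tcp_rot: [-0.55, 1.555, -0.704]
wrist_force: [0.1, 0.3, 0.7]
width: -0.0002
```

```bash
python3 - <<'E'
from h import *
go([*M(-.106,-.015),.036],my)
o=manip.observe();print(o["wrist_force"],o["tool_pos"])
E
```

```text
turn [0.003 0.014 0.008]
shift [1.1  0.03 2.85]
[0.07575706 0.31624317 0.69941574] [ 0.47899488 -0.23438908  0.04665391]
```

{"name": "carry_out", "arguments": {
  "increments": [
    [0.4, 0, 0.6, 0, 0.014, 0.008, 0],
    [0.3, 0, 0.6, 0, 0, 0, 0],
    [0.2, 0, 0.5, 0, 0, 0, 0],
    [0.1, 0, 0.3, 0, 0, 0, 0],
    [0, 0, 0.2, 0, 0, 0, 0],
    [0, 0, 0.15, 0, 0, 0, 0]
  ]
}}

```text
time_s: 5.05
tool_pos: [0.5043, -0.2398, 0.0402]
tcp_rot: [-0.617, 1.566, -0.772]
wrist_force: [1.5, -0.8, 0.7]
width: 0.0003
```

{"name": "carry_out", "arguments": {
  "increments": [
    [0, 0, 0.15, 0, 0, 0, 0],
    [0, 0, 0.15, 0, 0, 0, 0],
    [0, 0, 0.15, 0, 0, 0, 0]
  ]
}}

```text
time_s: 5.35
tool_pos: [0.5086, -0.2403, 0.04]
tcp_rot: [-0.697, 1.567, -0.852]
wrist_force: [-1.1, -0.5, 0.6]
width: -0.0003
```

{"name": "carry_out", "arguments": {
  "increments": [
    [0, 0, 0.15, 0, 0, 0, 0],
    [0, 0, 0.15, 0, 0, 0, 0]
  ]
}}

```text
time_s: 5.55
tool_pos: [0.5107, -0.2406, 0.04]
tcp_rot: [-1.407, 1.569, -1.561]
wrist_force: [-3.9, -0.1, 3.2]
width: 0.0001
```

{"name": "carry_out", "arguments": {
  "increments": [
    [0, 0, 0.15, 0, 0, 0, 0],
    [0, 0, 0.1, 0, 0, 0, 0]
  ]
}}

```text
time_s: 5.75
tool_pos: [0.5113, -0.2406, 0.0399]
tcp_rot: [-2.7, 1.567, -2.853]
wrist_force: [-3.7, -0.3, 3.0]
width: 0.0002
```

{"name": "carry_out", "arguments": {
  "increments": [
    [0, 0, 0.15, 0, 0, 0, 0],
    [0, 0, 0.15, 0, 0, 0, 0]
  ]
}}

```text
time_s: 5.95
tool_pos: [0.5133, -0.2409, 0.04]
tcp_rot: [-2.871, 1.565, -3.024]
wrist_force: [-2.9, 0.4, 3.2]
width: -0.0001
```

{"name": "carry_out", "arguments": {
  "increments": [
    [0, 0, 0.15, 0, 0, 0, 0],
    [0, 0, 0.15, 0, 0, 0, 0]
  ]
}}

```text
time_s: 6.15
tool_pos: [0.5161, -0.2413, 0.04]
tcp_rot: [-2.92, 1.564, -3.073]
wrist_force: [-2.4, 0.5, 2.6]
width: 0.0005
```

{"name": "carry_out", "arguments": {
  "increments": [
    [0, 0, 0.1, 0, 0, 0, 0]
  ]
}}

```text
time_s: 6.25
tool_pos: [0.5171, -0.2414, 0.0399]
tcp_rot: [-2.943, 1.564, -3.096]
wrist_force: [-4.5, -0.5, 3.7]
width: 0.0
```

{"name": "carry_out", "arguments": {
  "increments": [
    [0, 0, 0.1, 0, 0, 0, 0]
  ]
}}

```text
time_s: 6.35
tool_pos: [0.5179, -0.2415, 0.04]
tcp_rot: [-2.961, 1.563, -3.114]
wrist_force: [-3.8, 0.1, 2.6]
width: -0.0
```

{"name": "carry_out", "arguments": {
  "increments": [
    [0, 0, 0.1, 0, 0, 0, 0]
  ]
}}

```text
time_s: 6.45
tool_pos: [0.5187, -0.2416, 0.04]
tcp_rot: [-2.979, 1.562, -3.133]
wrist_force: [-5.0, 0.3, 3.5]
width: 0.0004
```

{"name": "carry_out", "arguments": {
  "increments": [
    [0, 0, 0.1, 0, 0, 0, 0]
  ]
}}

```text
time_s: 6.55
tool_pos: [0.5195, -0.2417, 0.04]
tcp_rot: [-2.989, 1.562, 3.141]
wrist_force: [-5.4, 0.5, 2.9]
width: -0.0
```

{"name": "carry_out", "arguments": {
  "increments": [
    [0, 0, 0.1, 0, 0, 0, 0]
  ]
}}

```text
time_s: 6.65
tool_pos: [0.5205, -0.2418, 0.04]
tcp_rot: [-2.994, 1.562, 3.136]
wrist_force: [-4.8, 0.3, 3.2]
width: 0.0002
```

{"name": "carry_out", "arguments": {
  "increments": [
    [0, 0, 0.1, 0, 0, 0, 0]
  ]
}}

```text
time_s: 6.75
tool_pos: [0.5211, -0.2419, 0.0399]
tcp_rot: [-3.013, 1.561, 3.118]
wrist_force: [-5.9, -0.1, 5.6]
width: 0.0
```

{"name": "carry_out", "arguments": {
  "increments": [
    [0, 0, 0.1, 0, 0, 0, 0]
  ]
}}

```text
time_s: 6.85
tool_pos: [0.5212, -0.2419, 0.04]
tcp_rot: [-3.041, 1.559, 3.09]
wrist_force: [-7.5, 0.3, 5.7]
width: 0.0001
```

{"name": "carry_out", "arguments": {
  "increments": [
    [0, 0, 0.1, 0, 0, 0, 0]
  ]
}}

```text
time_s: 6.95
tool_pos: [0.5211, -0.2419, 0.04]
tcp_rot: [-3.062, 1.556, 3.069]
wrist_force: [-6.1, 0.4, 4.6]
width: -0.0001
```

{"name": "carry_out", "arguments": {
  "increments": [
    [0, 0, 0.2, 0, 0, 0, 0]
  ]
}}

```text
time_s: 7.05
tool_pos: [0.5212, -0.2419, 0.04]
tcp_rot: [-3.085, 1.552, 3.046]
wrist_force: [-9.9, -0.5, 8.1]
width: 0.0002
```

Firm stop: it no longer moves and the force is rising. I'm easing off and backing away.

{"name": "carry_out", "arguments": {
  "increments": [
    [0, 0, -2, 0, 0, 0, 0],
    [0, 0, -4, 0, 0, 0, 0],
    [0, 0, -4, 0, 0, 0, 0],
    [0, 0, -1, 0, 0, 0, 0],
    [-3, 0, 0, 0, 0, 0, 0],
    [-5, 0, 0, 0, 0, 0, 0],
    [-2, 0, 0, 0, 0, 0, 0]
  ]
}}

```text
time_s: 7.75
tool_pos: [0.4204, -0.2267, 0.1414]
tcp_rot: [-0.52, 1.569, -0.676]
wrist_force: [0.7, -1.0, -0.5]
width: 0.0001
```

```bash
python3 - <<'E'
from ov import *
o=manip.observe();print(o["wrist_force"],o["tool_pos"],Ro.from_euler("xyz",o["tcp_rot"]).as_matrix().round(3))
g=lambda n,e:box(n,q,(-95-e,-73-e,-42,42),(13,71))+box(n,q,(-119-e+60,-91-e+60,-14,14),(30,)) 
e=60
A=np.hstack([crop("side",290,225,5,box("side",q,(-155,-133,-42,42),(71,))+box("side",q,(-119,-91,-14,14),(30,))),crop("top",300,192,5,box("top",q,(-155,-133,-42,42),(71,))+box("top",q,(-119,-91,-14,14),(30,)))])
B=np.hstack([crop("side",290,225,5,[]),crop("top",300,192,5,[])])
cv2.imwrite("pics/ov2.png",np.vstack([A,B]))
E
```

```text
module [ 0.6144 -0.2403 -0.1569]
[[-0.7, -0.5], [0.3, -1.0], [0.2, -0.6], [0.1, 0.1], [-0.3, -0.3], [1.2, 0.8], [1.4, 0.4], [-0.7, -0.2]]
[ 0.99322194 -0.68287794  0.37374453] [ 0.4208804  -0.22703202  0.14102894] [[ 0.002  0.155  0.988]
 [-0.002  0.988 -0.155]
 [-1.    -0.002  0.003]]
```

View pics/ov2.png

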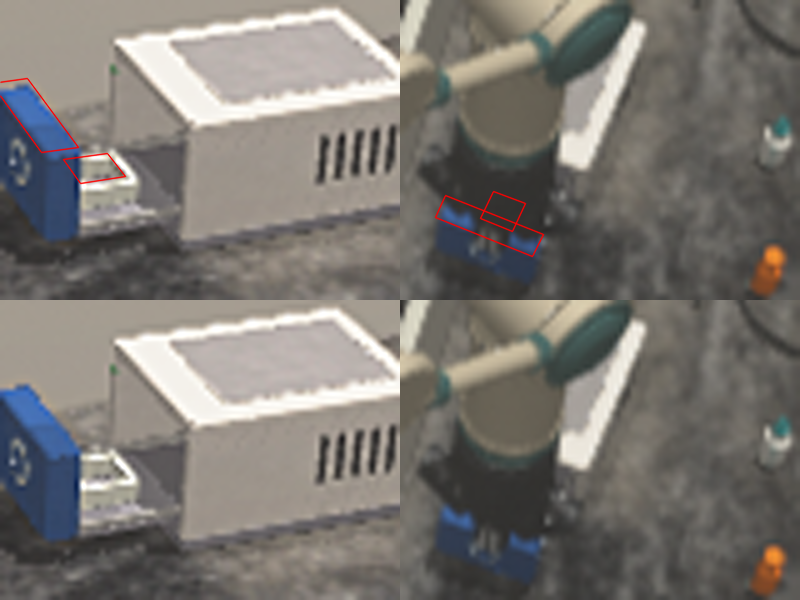

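The drawer is out, and the pocket shows at about crop (108,160). Next I'll move toward the bottle, opening the fingers partway, then refine the drawer and bottle fit with the arm out of the way.

{"name": "carry_out", "arguments": {
  "increments": [
    [-1, -4, 0, 0, 0, 0, 5],
    [-1, -4, 0, 0, 0, 0, 5],
    [0, -4, 0, 0, 0, 0, 5],
    [0, -4, 0, 0, 0, 0, 5],
    [0, -2, -2, 0, 0, 0, 5],
    [0, 0, -2, 0, 0, 0, 5],
    [0, 0, 0, 0, 0, 0, 5]
  ]
}}

```text
time_s: 8.55
tool_pos: [0.3592, -0.4069, 0.1551]
tcp_rot: [-0.099, 1.556, -0.251]
wrist_force: [-0.3, 0.6, 0.4]
width: 0.05
```

```bash
python3 - <<'E'
from ov import *
o=manip.observe();print(o["tool_pos"],o["width"],o["qpos"].round(2))
b=(.462,-.450)
d=box("side",q,(-119,-91,-14,14),(30,))
A=np.hstack([crop("side",303,233,10,[]),crop("top",310,215,10,[])])
B=np.hstack([crop("side",322,290,10,bot("side",b)),crop("top",355,245,10,bot("top",b))])
cv2.imwrite("pics/ov3.png",np.vstack([A,B]))
E
```

```text
module [ 0.6144 -0.2403 -0.1569]
[[-0.7, -0.5], [0.3, -1.0], [0.2, -0.6], [0.1, 0.1], [-0.3, -0.3], [1.2, 0.8], [1.4, 0.4], [-0.7, -0.2]]
[ 0.36121455 -0.40702949  0.15572719] 0.050180163332577875 [-0.98  0.28  1.7   0.01  1.15 -2.4 ]
```

View pics/ov3.png

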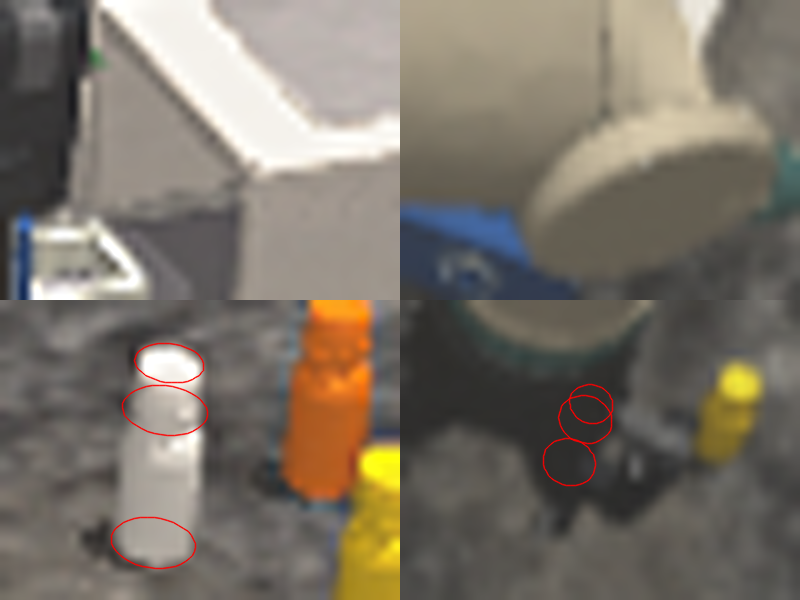

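{"name": "carry_out", "arguments": {
  "increments": [
    [0, 0, 0, 0.145, 0, 0, 4],
    [0, 0, 0, 0.145, 0, 0, 4],
    [0, 0, 0, 0.145, 0, 0, 4],
    [0, 0, 0, 0.145, 0, 0, 4],
    [0, 0, 0, 0.145, 0, 0, 4],
    [0, 0, 0, 0.145, 0, 0, 4],
    [0, 0, 0, 0.145, 0, 0, 4],
    [0, 0, 0, 0.145, 0, 0, 4],
    [0, 0, 0, 0.145, 0, 0, 4],
    [0, 0, 0, 0.145, 0, 0, 4]
  ]
}}

```text
time_s: 9.65
tool_pos: [0.3741, -0.3952, 0.1555]
tcp_rot: [1.511, 1.542, -0.135]
wrist_force: [0.5, -0.2, 0.5]
width: 0.04
```

```bash
python3 - <<'E'
from h import *
# y-axis after + turn about tool x (down): my -> -? print both
go([.463,-.451,.08],(c,s)); go([.463,-.451,.08],(-c,-s))
o=manip.observe();print(o["tool_pos"],o["width"],o["qpos"].round(2))
E
```

```text
turn [ 0.082  0.001 -0.029]
shift [7.83 9.06 4.89]
turn [-3.059e+00  4.400e-02  1.000e-03]
shift [7.83 9.06 4.89]
[ 0.37405853 -0.39521451  0.15554977] 0.039975131132710756 [-0.95  0.27  1.71  0.02  1.14 -0.89]
```

{"name": "carry_out", "arguments": {
  "increments": [
    [0, 0, 0, 0.08, 0, -0.03, 4],
    [1, 2.5, 1.5, 0, 0, 0, 4],
    [1, 2.5, 1.5, 0, 0, 0, 4],
    [1, 2, 1.2, 0, 0, 0, 4],
    [1, 1, 0.6, 0, 0, 0, 4],
    [0, 0, 0, 0, 0, 0, 4]
  ]
}}

```text
time_s: 10.25
tool_pos: [0.4554, -0.4486, 0.1148]
tcp_rot: [1.655, 1.567, -0.067]
wrist_force: [0.1, 0.0, 0.6]
width: 0.0398
```

```bash
python3 - <<'E'
from h import *
go([.463,-.451,.018],(c,s))
E
```

```text
turn [ 0.006 -0.    -0.004]
shift [9.68 0.75 0.12]
```

{"name": "carry_out", "arguments": {
  "increments": [
    [1, 0.7, 0.1, 0.006, 0, -0.004, 4],
    [1.5, 0.1, 0, 0, 0, 0, 4],
    [0.5, 0, 0, 0, 0, 0, 4],
    [0, 0, 0, 0, 0, 0, 4]
  ]
}}

```text
time_s: 10.65
tool_pos: [0.4633, -0.4474, 0.0838]
tcp_rot: [-2.595, 1.568, 1.961]
wrist_force: [-0.6, 0.7, -0.5]
width: 0.0399
```

```bash
python3 - <<'E'
from h import *
go([.463,-.451,.022],(c,s))
E
```

```text
turn [ 0.    -0.002  0.001]
shift [6.17 0.04 0.38]
```

{"name": "carry_out", "arguments": {
  "increments": [
    [1, 0, 0.3, 0, 0, 0, 4],
    [2, 0, 0.1, 0, 0, 0, 4],
    [1.5, 0, 0, 0, 0, 0, 4],
    [1.2, 0, 0, 0, 0, 0, 4],
    [0.5, 0, 0, 0, 0, 0, 4],
    [0, 0, 0, 0, 0, 0, 4]
  ]
}}

```text
time_s: 11.25
tool_pos: [0.4623, -0.4529, 0.0213]
tcp_rot: [0.997, 1.568, -0.731]
wrist_force: [-0.6, -0.1, 0.5]
width: 0.0399
```

```bash
python3 - <<'E'
from ov import *
import h; h.go([.463,-.451,.022],(c,s)); print(manip.observe()["wrist_force"])
b=(.463,-.451)
A=np.hstack([crop("side",320,285,10,[]),crop("side",300,230,10,[])])
cv2.imwrite("pics/ov4.png",A)
E
```

```text
module [ 0.6144 -0.2403 -0.1569]
[[-0.7, -0.5], [0.3, -1.0], [0.2, -0.6], [0.1, 0.1], [-0.3, -0.3], [1.2, 0.8], [1.4, 0.4], [-0.7, -0.2]]
turn [-0.001  0.002 -0.003]
shift [ 0.01 -0.01 -0.23]
[-0.90798481 -0.23862133  0.70302979]
```

View pics/ov4.png

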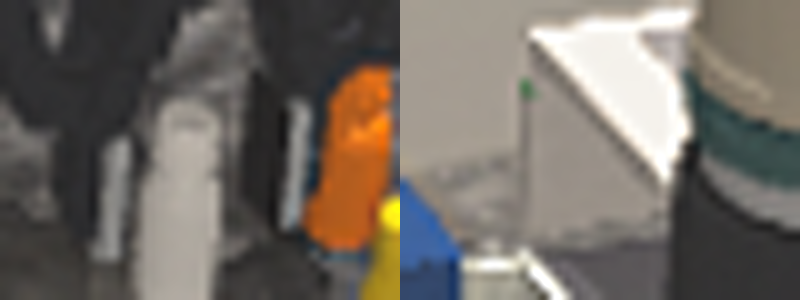

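The bottle stands between the pads at crop (180,200). I'll lower the fingers, squeeze lightly to centre it, and open again.

{"name": "carry_out", "arguments": {
  "increments": [
    [0.8, 0, -0.1, 0, 0, 0, 4],
    [0.5, 0, 0, 0, 0, 0, 3.2],
    [0, 0, 0, 0, 0, 0, 2.8],
    [0, 0, 0, 0, 0, 0, 2.5],
    [0, 0, 0, 0, 0, 0, 2.3],
    [0, 0, 0, 0, 0, 0, 2.2],
    [0, 0, 0, 0, 0, 0, 2.1],
    [0, 0, 0, 0, 0, 0, 2.05],
    [0, 0, 0, 0, 0, 0, 2.05]
  ],
  "squeeze": 20
}}

```text
time_s: 12.25
tool_pos: [0.4641, -0.4535, 0.0105]
tcp_rot: [0.892, 1.562, -0.836]
wrist_force: [-0.2, -0.5, -0.8]
width: 0.0204
```

```bash
python3 - <<'E'
import h; h.go([.463,-.451,.022],(h.c,h.s)); o=h.manip.observe(); print(o["wrist_force"],o["width"],o["tool_pos"])
E
```

```text
turn [-0.001  0.005 -0.007]
shift [-1.15 -0.14 -0.22]
[-0.23942071 -0.5137066  -0.75240027] 0.02035426989342692 [ 0.46414712 -0.45345697  0.01047782]
```

{"name": "carry_out", "arguments": {
  "increments": [
    [0, 0, 0, 0, 0, 0, 3],
    [0, 0, 0, 0, 0, 0, 4.2],
    [-1.5, 0, 0, 0, 0, 0, 4.4],
    [-3, 0, 0, 0, 0, 0, 4.4],
    [-3, 0, 0, 0, 0, 0, 4.4],
    [-1, 0, 0, -0.145, 0, 0, 4.4],
    [0, 0, 0, -0.145, 0, 0, 4.4],
    [0, 0, 0, -0.145, 0, 0, 4.4],
    [0, 0, 0, -0.145, 0, 0, 4.4],
    [0, 0, 0, -0.145, 0, 0, 4.4]
  ]
}}

```text
time_s: 13.25
tool_pos: [0.4638, -0.4531, 0.0995]
tcp_rot: [0.155, 1.561, -0.824]
wrist_force: [0.4, 0.3, -0.6]
width: 0.0439
```

{"name": "carry_out", "arguments": {
  "increments": [
    [0, 0, 0, -0.145, 0, 0, 4.4],
    [0, 0, 0, -0.145, 0, 0, 4.4],
    [0, 0, 0, -0.145, 0, 0, 4.4],
    [0, 0, 0, -0.145, 0, 0, 4.4],
    [0, 0, 0, -0.145, 0, 0, 4.4],
    [0, 0, 0, -0.121, 0, 0, 4.4],
    [0, 0, 0, 0, 0, 0, 4.4]
  ]
}}

```text
time_s: 13.95
tool_pos: [0.4638, -0.4529, 0.0999]
tcp_rot: [-0.716, 1.561, -0.818]
wrist_force: [0.2, -0.4, -1.0]
width: 0.0435
```

```bash
python3 - <<'E'
from h import *
go([.4641,-.4515,.018],my); o=manip.observe(); print(o["width"],o["tool_pos"],o["qpos"].round(2))
E
```

```text
turn [0.055 0.008 0.006]
shift [ 8.19  0.2  -0.04]
0.04353427241492396 [ 0.46376402 -0.45290675  0.09987353] [-0.88  0.47  1.54  0.    1.12 -2.35]
```

{"name": "carry_out", "arguments": {
  "increments": [
    [0, 0.15, 0, 0.055, 0.008, 0.006, 4.4],
    [3, 0, 0, 0, 0, 0, 4.4],
    [2.5, 0, 0, 0, 0, 0, 4.4],
    [1.5, 0, 0, 0, 0, 0, 4.4],
    [0.9, 0, 0, 0, 0, 0, 4.4],
    [0.2, 0, 0, 0, 0, 0, 4.4]
  ]
}}

```text
time_s: 14.55
tool_pos: [0.4653, -0.4529, 0.0183]
tcp_rot: [-0.784, 1.566, -0.96]
wrist_force: [-1.0, 0.2, 0.6]
width: 0.044
```

```bash
python3 - <<'E'
from h import *
go([.4641,-.4535,.018],my); o=manip.observe(); print(o["width"],o["tool_pos"],o["wrist_force"])
E
```

```text
turn [-0.019  0.004  0.004]
shift [ 0.03 -0.08 -0.1 ]
0.043969518372732344 [ 0.46526977 -0.45290941  0.01826784] [-1.0410753   0.16968856  0.56015122]
```

{"name": "carry_out", "arguments": {
  "increments": [
    [0, 0, -0.1, -0.019, 0.004, 0.004, 4],
    [0, 0, 0, 0, 0, 0, 3.2],
    [0, 0, 0, 0, 0, 0, 2.7],
    [0, 0, 0, 0, 0, 0, 2.4],
    [0, 0, 0, 0, 0, 0, 2.2],
    [0, 0, 0, 0, 0, 0, 2.1],
    [0, 0, 0, 0, 0, 0, 1.8],
    [0, 0, 0, 0, 0, 0, 1.5]
  ],
  "squeeze": 25
}}

```text
time_s: 15.35
tool_pos: [0.4657, -0.4545, 0.0218]
tcp_rot: [-0.705, 1.566, -0.862]
wrist_force: [-0.4, -0.0, -0.0]
width: 0.0197
```

```bash
python3 - <<'E'
from h import *
go([.4641,-.4535,.018],my); o=manip.observe(); print(o["width"],o["tool_pos"],o["wrist_force"])
E
```

```text
turn [-0.     0.004  0.003]
shift [ 0.38  0.07 -0.17]
0.019714249920981936 [ 0.46567377 -0.45445766  0.02182427] [-0.40737728 -0.04183914 -0.03393874]
```

{"name": "carry_out", "arguments": {
  "increments": [
    [-2, 0, 0, 0, 0, 0, 1.5],
    [-3, 0, 0, 0, 0, 0, 1.5],
    [-3, -1, 0, 0, 0, 0, 1.5],
    [-1, -2, -2, 0, 0, 0, 1.5],
    [0, -3, -2, 0, 0, 0, 1.5],
    [0, -2, -1, 0, 0, 0, 1.5],
    [0, 0, 0, 0, 0, 0, 1.5]
  ]
}}

```text
time_s: 16.05
tool_pos: [0.4021, -0.5267, 0.1146]
tcp_rot: [-0.989, 1.567, -1.143]
wrist_force: [-0.1, 0.1, -0.5]
width: 0.0194
```

```bash
python3 - <<'E'
from ov import *
o=manip.observe(); print(o["width"],o["tool_pos"],o["wrist_force"])
pl=lambda n:box(n,q,(-119,-91,-14,14),(30,))
A=np.hstack([crop("side",290,225,10,[]),crop("top",303,207,10,[])])
u=manip.observe()["tool_pos"]; v=proj(P["side"],[u])[0].astype(int); print(v)
B=np.hstack([crop("side",290,225,10,box("side",q,(-155,-133,-42,42),(13,71))+pl("side")),crop("side",v[0]-20,v[1]-18,10,[])])
cv2.imwrite("pics/ov5.png",np.vstack([A,B]))
E
```

```text
module [ 0.6144 -0.2403 -0.1569]
[[-0.7, -0.5], [0.3, -1.0], [0.2, -0.6], [0.1, 0.1], [-0.3, -0.3], [1.2, 0.8], [1.4, 0.4], [-0.7, -0.2]]
0.019423287704935493 [ 0.40346692 -0.52405573  0.11416094] [-0.209769    0.32382621 -1.04954627]
[337 296]
```

View pics/ov5.png

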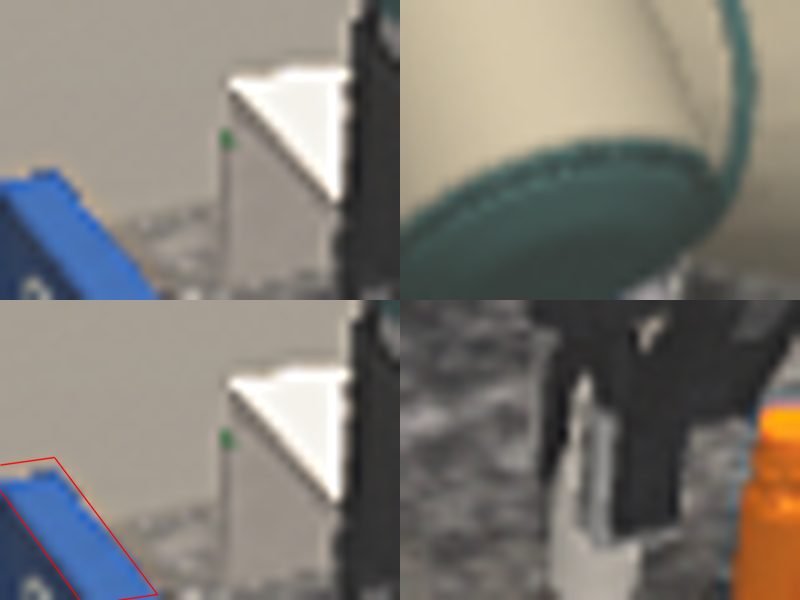

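```bash
cat > edge.py <<'E'
import fit
from fit import *
from scipy.optimize import minimize
G={}
for n in P:
    im=cv2.GaussianBlur(cv2.imread(f"pics/{n}0.png").astype(np.float32),(0,0),.7)
    g=sum(cv2.Sobel(im[...,k],cv2.CV_32F,1,0)**2+cv2.Sobel(im[...,k],cv2.CV_32F,0,1)**2 for k in range(3)); G[n]=np.minimum(np.sqrt(g),250)
def samp(n,uv): return nd.map_coordinates(G[n],[uv[:,1],uv[:,0]],order=1)
def segs(l): return np.vstack([np.linspace(a,b,40) for a,b in l])
b=lambda x0,x1,z:[((x0,-w,z),(x1,-w,z)) for w in()] 
def rect(x0,x1,w,z): p=[(x0,-w,z),(x1,-w,z),(x1,w,z),(x0,w,z)]; return [(p[i],p[(i+1)%4]) for i in range(4)]
L=segs(rect(-75,75,55,85)+[((-95,-42,71),(-95,42,71)),((-95,-42,13),(-95,-42,71)),((-95,42,13),(-95,42,71)),((-95,-42,71),(-76,-42,71))])
Ls=np.vstack([L,segs([((-75,-55,15),(-75,-55,85)),((75,-55,15),(75,-55,85))])])
def sc(x,ns): return -sum(samp(n,proj(P[n],W(Ls if n=="side" else L,x))).mean() for n in ns)
best=lambda f,x0,sp,a:min((minimize(f,np.array(x0)+np.random.default_rng(i).normal(0,sp),args=a,method="Nelder-Mead",options=dict(xatol=1e-5,fatol=1e-3)) for i in range(25)),key=lambda r:r.fun)
def bedge(n,x):
    K,R,t=cam(P[n]); C=-R.T@t; d=np.array(x)-C[:2]; d/=np.linalg.norm(d); e=np.array([-d[1],d[0]]); o=[]
    for s in(-1,1): o.append(np.array([[*(x+s*.0105*e),z] for z in np.linspace(.004,.037,20)]));o.append(np.array([[*(x+s*.0085*e),z] for z in np.linspace(.045,.053,6)]))
    th=np.linspace(-1.3,1.3,15); o.append(np.array([[*(np.array(x)-.0105*(np.cos(a)*d+np.sin(a)*e)),0] for a in th])); o.append(np.array([[*(np.array(x)+.0085*(np.cos(a)*d+np.sin(a)*e)),.054] for a in th]))
    return np.vstack(o)
def sb(x,ns): return -sum(samp(n,proj(P[n],bedge(n,x))).mean() for n in ns)
if __name__=="__main__":
    for ns in(("side",),("top",),("side","top")):
        r=best(sc,q,[.004,.004,.02],(ns,)); k=best(sb,(.463,-.451),.003,(ns,))
        x=r.x; cc,ss=np.cos(x[2]),np.sin(x[2]); d=W((-105,0,16),x)[0,:2]-k.x
        print(ns,x.round(4),round(r.fun),"bottle",k.x.round(4),round(k.fun),"pocket",W((-105,0,16),x)[0,:2].round(4),"pocket-bottle along mx,my(-.157)",(d@[c0:=np.cos(-.157),np.sin(-.157)]).round(4),(d@[-np.sin(-.157),c0]).round(4))
E
python3 edge.py
```

```text
module [ 0.6144 -0.2403 -0.1569]
[[-0.7, -0.5], [0.3, -1.0], [0.2, -0.6], [0.1, 0.1], [-0.3, -0.3], [1.2, 0.8], [1.4, 0.4], [-0.7, -0.2]]
('side',) [ 0.6139 -0.2437 -0.166 ] -215 bottle [ 0.4638 -0.448 ] -246 pocket [ 0.5104 -0.2263] pocket-bottle along mx,my(-.157) 0.0113 0.2263
('top',) [ 0.6182 -0.2384 -0.1163] -206 bottle [ 0.519  -0.4443] -220 pocket [ 0.5139 -0.2262] pocket-bottle along mx,my(-.157) -0.0391 0.2146
('side', 'top') [ 0.6155 -0.2415 -0.1468] -414 bottle [ 0.4645 -0.4477] -445 pocket [ 0.5117 -0.2262] pocket-bottle along mx,my(-.157) 0.012 0.2261
```

The bottle is held upright in the gripper. Next is a hover above the pocket, to compare bottle and pocket in the same picture.

```bash
python3 - <<'E'
from h import *
go([.5134,-.2266,.115],my)
E
```

```text
turn [ 0.006  0.002 -0.   ]
shift [-0.09 30.94  6.35]
```

{"name": "carry_out", "arguments": {
  "increments": [
    [0, 2, 0.4, 0.006, 0, 0, 1.5],
    [0, 4, 0.8, 0, 0, 0, 1.5],
    [0, 4.5, 0.9, 0, 0, 0, 1.5],
    [0, 4.5, 0.9, 0, 0, 0, 1.5],
    [0, 4.5, 0.9, 0, 0, 0, 1.5],
    [0, 4.5, 0.9, 0, 0, 0, 1.5],
    [0, 3.5, 0.7, 0, 0, 0, 1.5],
    [0, 2, 0.5, 0, 0, 0, 1.5],
    [0, 1, 0.3, 0, 0, 0, 1.5],
    [0, 0, 0, 0, 0, 0, 1.5]
  ]
}}

```text
time_s: 17.25
tool_pos: [0.5201, -0.2094, 0.1115]
tcp_rot: [1.562, 1.566, 1.416]
wrist_force: [-0.5, -0.4, -0.8]
width: 0.0196
```

```bash
python3 - <<'E'
from h import *
go([.5134,-.2266,.075],my)
E
```

```text
turn [ 0.011  0.    -0.005]
shift [ 3.64 -1.82 -0.42]
```

{"name": "carry_out", "arguments": {
  "increments": [
    [0, -1.4, -0.3, 0.01, 0, -0.005, 1.5],
    [1, -0.3, -0.1, 0, 0, 0, 1.5],
    [1.5, 0, 0, 0, 0, 0, 1.5],
    [0.8, 0, 0, 0, 0, 0, 1.5],
    [0, 0, 0, 0, 0, 0, 1.5],
    [0, 0, 0, 0, 0, 0, 1.5]
  ]
}}

```text
time_s: 17.85
tool_pos: [0.5109, -0.2335, 0.0754]
tcp_rot: [-1.977, 1.568, -2.14]
wrist_force: [-0.3, -0.4, -0.7]
width: 0.0194
```

```bash
python3 - <<'E'
from ov import *
import h; h.go([.5134,-.2266,.075],my:=h.my); o=manip.observe(); print(o["width"],o["tool_pos"],o["wrist_force"])
q=np.array([.6149,-.2425,-.157])
A=crop("side",298,232,16,[],w=800,h=304)
B=crop("side",298,232,16,box("side",q,(-119,-91,-14,14),(30,))+[bot("side",o["tool_pos"][:2])[0]*0+proj(P["side"],np.c_[o["tool_pos"][0]+.0105*np.cos(t:=np.linspace(0,6.28,40)),o["tool_pos"][1]+.0105*np.sin(t),np.full(40,o["tool_pos"][2]-.0218)])],w=800,h=296)
cv2.imwrite("pics/ov6.png",np.vstack([A[:300],B]))
cv2.imwrite("pics/side6.png",P["side"]["image"])
E
```

```text
module [ 0.6144 -0.2403 -0.1569]
[[-0.7, -0.5], [0.3, -1.0], [0.2, -0.6], [0.1, 0.1], [-0.3, -0.3], [1.2, 0.8], [1.4, 0.4], [-0.7, -0.2]]
turn [-0.005 -0.001  0.003]
shift [0.08 0.69 0.11]
0.019414747833044203 [ 0.51121636 -0.23322522  0.07583722] [-0.41686801  1.10062575 -0.48109481]
```

View pics/ov6.png

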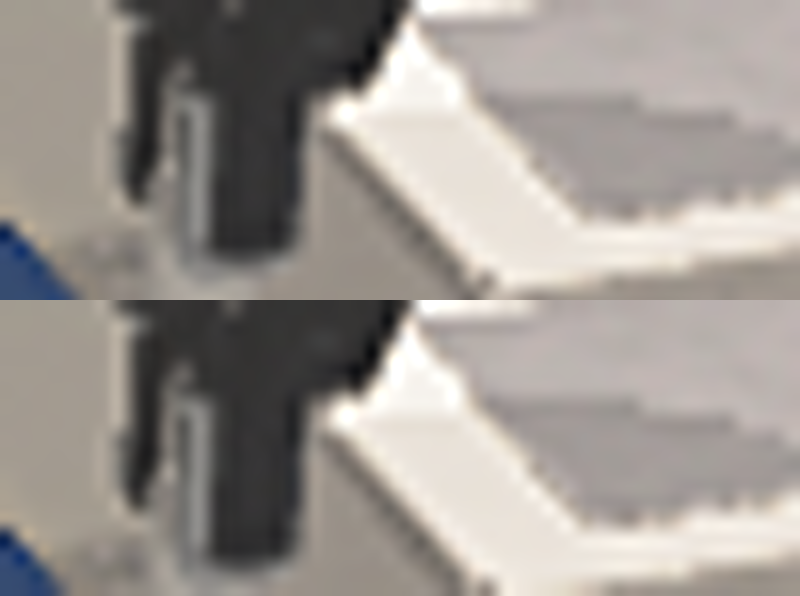

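The crop missed the pocket, so I'll fit the bottle base and pocket edges in that picture numerically.

```bash
cat > e2.py <<'E'
import edge
from edge import *
def setimg(f):
    im=cv2.GaussianBlur(cv2.imread(f).astype(np.float32),(0,0),.6)
    g=sum(cv2.Sobel(im[...,k],cv2.CV_32F,1,0)**2+cv2.Sobel(im[...,k],cv2.CV_32F,0,1)**2 for k in range(3)); G["side"]=np.minimum(np.sqrt(g),250)
def drawer(f,yaw=-.157):
    setimg(f)
    D=segs([((-155,-42,71),(-155,42,71)),((-133,-42,71),(-133,42,71)),((-155,-42,71),(-133,-42,71)),((-155,-42,13),(-155,-42,71)),((-133,-42,13),(-133,-42,71)),((-155,-42,13),(-133,-42,13)),((-155,-42,13),(-155,42,13))])
    Pk=segs([((-87,-18,30),(-87,18,30)),((-123,-18,30),(-87,-18,30)),((-87,-18,18),(-87,-18,30))])
    f=lambda x,a:-samp("side",proj(P["side"],W(a,[x[0],x[1],yaw]))).mean()
    for nm,a in(("front",D),("pocket",Pk),("both",np.vstack([D,Pk]))):
        r=best(f,(.6149,-.2425),.003,(a,)); print(nm,r.x.round(4),round(r.fun),"pocket at",W((-105,0,16),[*r.x,yaw])[0,:2].round(4))
def held(f,tp):
    setimg(f); K,R,t=cam(P["side"]); C=-R.T@t
    def e(x):
        x=np.array(x); d=x-C[:2]; d/=np.linalg.norm(d); n=np.array([-d[1],d[0]]); z0=tp[2]-.0218
        o=[[*(x+s*.0105*n),z] for s in(-1,1) for z in z0+np.linspace(.002,.016,12)]+[[*(x-.0105*(np.cos(a)*d+np.sin(a)*n)),z0] for a in np.linspace(-1.4,1.4,16)]
        return -samp("side",proj(P["side"],np.array(o))).mean()
    r=best(e,tp[:2],.003,()); print("bottle",r.x.round(4),round(r.fun),"minus tcp mm",((r.x-tp[:2])*1000).round(1))
E
python3 - <<'E' | grep -v '\['|| true
E
python3 - <<'E'
from e2 import *
drawer("pics/side6.png"); held("pics/side6.png",np.array([.5112,-.2332,.0758]))
l=proj(P["side"],[[.5112,-.2332,.054],[.511,-.2263,.03]]); print(l.round(1))
E
```

```text
module [ 0.6144 -0.2403 -0.1569]
[[-0.7, -0.5], [0.3, -1.0], [0.2, -0.6], [0.1, 0.1], [-0.3, -0.3], [1.2, 0.8], [1.4, 0.4], [-0.7, -0.2]]
front [ 0.637  -0.2482] -192 pocket at [ 0.5333 -0.2318]
pocket [ 0.617 -0.239] -237 pocket at [ 0.5133 -0.2226]
both [ 0.617  -0.2393] -185 pocket at [ 0.5133 -0.2229]
bottle [ 0.4878 -0.2652] -230 minus tcp mm [-23.4 -32. ]
[[310.6 252.3]
 [308.9 258.4]]
```

{"name": "carry_out", "arguments": {
  "increments": [
    [0, 0.7, 0.1, 0, 0, 0, 1.5],
    [0.5, 0.2, 0, 0, 0, 0, 1.5],
    [0.5, 0, 0, 0, 0, 0, 1.5],
    [0.3, 0, 0, 0, 0, 0, 1.5],
    [0, 0, 0, 0, 0, 0, 1.5]
  ]
}}

```text
time_s: 18.55
tool_pos: [0.5151, -0.2228, 0.0632]
tcp_rot: [-1.038, 1.566, -1.197]
wrist_force: [0.4, 0.2, -1.4]
width: 0.0195
```

```bash
python3 - <<'E'
from h import *
go([.5138,-.224,.058],my)
E
```

```text
turn [-0.003  0.002  0.004]
shift [ 0.52 -0.14 -0.11]
```

{"name": "carry_out", "arguments": {
  "increments": [
    [0.3, -0.15, -0.1, 0, 0, 0, 1.5],
    [0.1, 0, 0, 0, 0, 0, 1.5],
    [0, 0, 0, 0, 0, 0, 1.5]
  ]
}}

```text
time_s: 18.85
tool_pos: [0.5137, -0.2243, 0.0586]
tcp_rot: [-1.134, 1.566, -1.294]
wrist_force: [0.6, 0.0, 0.2]
width: 0.0194
```

```bash
python3 - <<'E'
from ov import *
o=manip.observe(); tp=o["tool_pos"]; print(tp,o["wrist_force"])
qq=[.6166,-.240,-.157]; print(W((-105,0,16),qq))
t=np.linspace(0,6.28,40); base=proj(P["side"],np.c_[tp[0]+.0105*np.cos(t),tp[1]+.0105*np.sin(t),np.full(40,tp[2]-.0218)])
pk=box("side",qq,(-119,-91,-14,14),(30,))+box("side",qq,(-123,-87,-18,18),(16,30))
cv2.imwrite("pics/side7.png",P["side"]["image"])
A=crop("side",290,242,20,[],w=800,h=600)
A=np.hstack([crop("side",294,240,16,[],w=400,h=592),crop("side",294,240,16,pk+[base],w=400,h=592)])
cv2.imwrite("pics/ov7.png",A)
E
```

```text
module [ 0.6144 -0.2403 -0.1569]
[[-0.7, -0.5], [0.3, -1.0], [0.2, -0.6], [0.1, 0.1], [-0.3, -0.3], [1.2, 0.8], [1.4, 0.4], [-0.7, -0.2]]
[ 0.51372641 -0.22433004  0.05872994] [ 0.73388126 -0.95351551 -0.31830269]
[[ 0.51289142 -0.22358264  0.016     ]]
```

View pics/ov7.png

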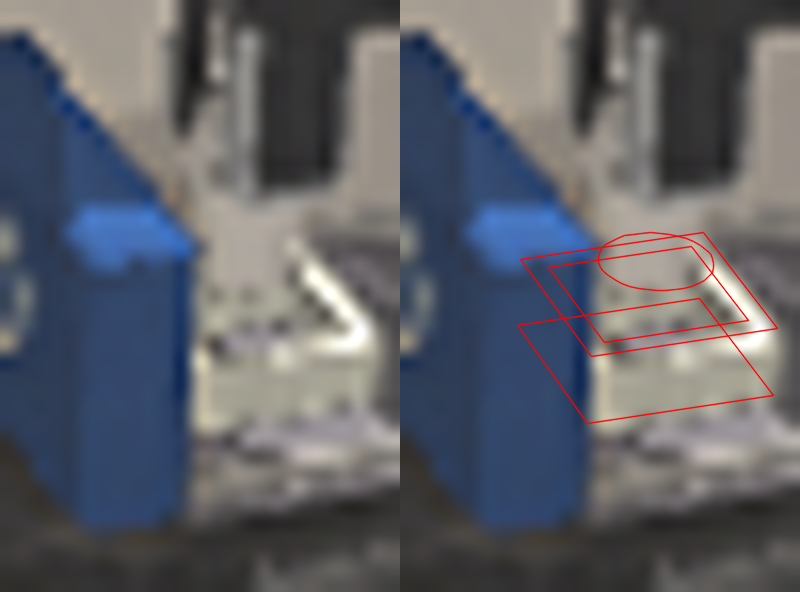

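Read against the overlay, the bottle base centre at about (247,262) lines up with the pocket opening at about (247,262) to within about 1 mm. I'll lower it slowly.

{"name": "carry_out", "arguments": {
  "increments": [
    [0.4, 0, 0, 0, 0, 0, 1.5],
    [0.4, 0, 0, 0, 0, 0, 1.5],
    [0.3, 0, 0, 0, 0, 0, 1.5],
    [0, 0, 0, 0, 0, 0, 1.5]
  ]
}}

```text
time_s: 19.35
tool_pos: [0.5139, -0.2246, 0.047]
tcp_rot: [-1.018, 1.566, -1.178]
wrist_force: [-0.3, -0.6, -0.2]
width: 0.0195
```

```bash
python3 - <<'E'
from h import *
go([.5137,-.2243,.0378],my); print(manip.observe()["wrist_force"])
E
```

```text
turn [-0.003  0.003  0.004]
shift [ 0.92  0.03 -0.02]
[-0.31624467 -0.62057706 -0.17398149]
```

The base is below the wall top and there's no contact force, so the bottle is inside the pocket. I'll keep lowering.

{"name": "carry_out", "arguments": {
  "increments": [
    [0.3, 0, 0, 0, 0.003, 0.004, 1.5],
    [0.3, 0, 0, 0, 0, 0, 1.5],
    [0.15, 0, 0, 0, 0, 0, 1.5]
  ]
}}

```text
time_s: 19.65
tool_pos: [0.514, -0.2247, 0.039]
tcp_rot: [2.987, 1.57, 2.827]
wrist_force: [-0.3, -0.5, 0.1]
width: 0.0197
```

{"name": "carry_out", "arguments": {
  "increments": [
    [0.1, 0, 0, 0, 0, 0, 1.5]
  ]
}}

```text
time_s: 19.75
tool_pos: [0.514, -0.2247, 0.0377]
tcp_rot: [2.95, 1.57, 2.79]
wrist_force: [-0.8, -0.3, 0.3]
width: 0.0198
```

{"name": "carry_out", "arguments": {
  "increments": [
    [0.1, 0, 0, 0, 0, 0, 1.5]
  ]
}}

```text
time_s: 19.85
tool_pos: [0.5141, -0.2247, 0.0374]
tcp_rot: [2.838, 1.57, 2.678]
wrist_force: [-2.0, 2.0, 12.4]
width: 0.0197
```

It's on the floor at the expected height. I'm releasing it.

{"name": "carry_out", "arguments": {
  "increments": [
    [-0.05, 0, 0, 0, 0, 0, 2.0],
    [0, 0, 0, 0, 0, 0, 2.3],
    [0, 0, 0, 0, 0, 0, 2.8],
    [0, 0, 0, 0, 0, 0, 3.4],
    [0, 0, 0, 0, 0, 0, 3.8],
    [0, 0, 0, 0, 0, 0, 3.8],
    [-0.5, 0, 0, 0, 0, 0, 3.8],
    [-2, 0, 0, 0, 0, 0, 3.8],
    [-3, 0, 0, 0, 0, 0, 3.8],
    [-4, 0, 0, 0, 0, 0, 3.8]
  ]
}}

```text
time_s: 20.85
tool_pos: [0.5104, -0.2226, 0.1305]
tcp_rot: [2.771, 1.557, 2.611]
wrist_force: [0.3, -0.3, 0.5]
width: 0.0379
```

```bash
cat > inpk.py <<'E'
from e2 import *
import sys
f=sys.argv[1]; z=.016; e=float(sys.argv[2])
cv2.imwrite(f,P["side"]["image"]); p=P["side"]
print([ (np.round(d["rect"]).tolist(),round(d["p"],2)) for d in manip.search_frame("bottle_mid",p)])
qq=[.6166,-.240,-.157]; pc=W((-105+e,0,16),qq)[0]
print("expected cap",proj(p,[[*pc[:2],.07],[*pc[:2],.043],[*pc[:2],.03]]).round(1).tolist())
E
python3 inpk.py pics/side8.png 0 | tail -2; python3 -c "
from h import *; o=manip.observe(); print(o['tool_pos'],o['width'],o['wrist_force'])"
```

```text
[([355.0, 306.0, 363.0, 326.0], 0.65), ([351.0, 286.0, 357.0, 311.0], 0.51), ([388.0, 303.0, 398.0, 323.0], 0.34)]
expected cap [[309.7, 245.8], [309.2, 254.0], [309.0, 257.9]]
[ 0.51363949 -0.22442292  0.13397906] 0.03758937065421878 [-0.0043538   1.10760881 -0.38414549]
```

{"name": "carry_out", "arguments": {
  "increments": [
    [-2, 0, 0, 0, 0, 0, 3.8],
    [0, 0, -2, 0, 0, 0, 3],
    [0, 0, -3, 0, 0, 0, 0],
    [0, 0, -3, 0, 0, 0, 0],
    [0, 0, -2, 0, 0, 0, 0],
    [0, -0.5, -1, 0, 0, 0, 0],
    [0, 0, 0, 0, 0, 0, 0]
  ]
}}

```text
time_s: 21.7
tool_pos: [0.3974, -0.2089, 0.1493]
tcp_rot: [2.721, 1.558, 2.563]
wrist_force: [-0.2, 0.4, -0.4]
width: 0.0004
```

```bash
python3 inpk.py pics/side9.png 0 | tail -2; python3 - <<'E'
from h import *
a=cv2.imread("pics/ov2.png")[300:600,:400]; a=cv2.resize(a,(80,60),interpolation=cv2.INTER_AREA).astype(int)
b=cv2.imread("pics/side9.png")[225:285,290:370].astype(int)
d=np.abs(a-b).max(2)
print("bright after (gray)"); g=b.mean(2).astype(int); ga=a.mean(2).astype(int)
print("after\n",g[10:40,12:30:1]); print("diff\n",(g-ga)[10:40,12:30])
go([*M(-.2,-.015),.04],my); print(manip.observe()["tool_pos"])
E
```

```text
[([352.0, 290.0, 356.0, 310.0], 0.54), ([356.0, 308.0, 364.0, 326.0], 0.48), ([307.0, 246.0, 312.0, 264.0], 0.45)]
expected cap [[309.7, 245.8], [309.2, 254.0], [309.0, 257.9]]
bright after (gray)
after
 [[155 154 155 155 154 154 154 155 154 155 156 119 126 226 249 244 241 240]
 [154 154 154 155 154 154 154 154 155 155 158 126 118 131 226 248 243 241]
 [154 155 154 154 154 154 154 154 155 157 151 141 125 116 140 232 248 243]
 [154 154 154 154 155 154 154 154 154 160  99 134 149 130 116 147 232 245]
 [154 154 154 154 154 154 154 155 155 160  98 124 146 147 129 116 172 240]
 [154 154 154 154 154 154 154 154 155 159 125 145 146 144 145 130 117 181]
 [154 154 154 154 154 154 154 154 155 159 124 145 144 142 142 143 130 117]
 [153 154 153 153 154 154 153 155 155 158 121 144 143 142 143 143 143 124]
 [153 154 153 154 154 154 153 153 154 157 120 145 144 144 144 143 143 143]
 [154 153 154 155 155 152 148 145 146 146 117 146 146 145 144 144 144 144]
 [157 155 155 154 148 137 179 188 150 159 116 144 145 143 143 143 144 144]
 [152 147 145 138 127 149 255 255 242 254 157 138 142 141 141 143 143 1
[... 3003 characters left out ...]
 0   1]
 [  0   1   3  -2  -4  -1   1   7  12  14  10  24  12  -9  -1   4  -2   0]
 [  1  -1   1  -3  -5   1   8  14  14  12  17 -19  25  10 -10   0   3  -2]
 [  0   0   1  -4  -5  -2   8  21  18  24   8   4 -24  20   3  -8   1   2]
 [  0   1   3  -5  -8 -13  11  33  25  47   0  -7  -3 -18  12  -2  -4   1]
 [  1   1   5 -13   6 -32 -21  -4 -12  -6  11  10  14  13  14   1  -3   1]
 [ -2   0   5 -15  27 -19  -1  11  10   2  -2  -6  -8 -10  -7  -1  -2   0]
 [ -1   0   2  -9   6  -8  -6 -10  -7  -5  -2   1   2   2   4   1  -2   0]
 [  0   1   4  -8  10   0   2   4   2   2   0   0   0  -1   4   0   0   1]]
turn [-0.001 -0.01  -0.005]
shift [10.95 -1.25  1.8 ]
[ 0.39965061 -0.20943623  0.14975014]
```

The network finds the bottle in the pocket (cap at about (310,246), expected (309.7,245.8)), and the drawer pixels haven't changed. Lowering the arm to press.

{"name": "carry_out", "arguments": {
  "increments": [
    [3, -0.6, 0.4, 0, -0.01, -0.005, 0],
    [4, -0.4, 0.4, 0, 0, 0, 0],
    [3, -0.2, 0.4, 0, 0, 0, 0],
    [0.9, 0, 0.3, 0, 0, 0, 0],
    [0, 0, 0, 0, 0, 0, 0]
  ]
}}

```text
time_s: 22.35
tool_pos: [0.4216, -0.2281, 0.039]
tcp_rot: [-0.384, 1.559, -0.54]
wrist_force: [0.1, -0.3, 0.8]
width: -0.0002
```

```bash
python3 - <<'E'
from h import *
go([.4507,-.2311,.04],my); print(manip.observe()["tool_pos"])
E
```

```text
turn [0.    0.011 0.004]
shift [-0.07  0.16  2.92]
[ 0.42162122 -0.22811499  0.0389737 ]
```

{"name": "carry_out", "arguments": {
  "increments": [
    [0, 0, 0.6, 0, 0.01, 0.004, 0],
    [0, 0, 0.7, 0, 0, 0, 0],
    [0, 0, 0.6, 0, 0, 0, 0],
    [0, 0, 0.3, 0, 0, 0, 0],
    [0, 0, 0.2, 0, 0, 0, 0],
    [0, 0, 0.2, 0, 0, 0, 0],
    [0, 0, 0.2, 0, 0, 0, 0],
    [0, 0, 0.2, 0, 0, 0, 0],
    [0, 0, 0.25, 0, 0, 0, 0],
    [0, 0, 0.25, 0, 0, 0, 0]
  ]
}}

```text
time_s: 23.35
tool_pos: [0.4593, -0.235, 0.0436]
tcp_rot: [-1.136, 1.567, -1.29]
wrist_force: [-3.1, -0.2, 1.2]
width: -0.0002
```

{"name": "carry_out", "arguments": {
  "increments": [
    [0, 0, 0.3, 0, 0, 0, 0],
    [0, 0, 0.3, 0, 0, 0, 0],
    [0, 0, 0.3, 0, 0, 0, 0],
    [0, 0, 0.3, 0, 0, 0, 0],
    [0, 0, 0.3, 0, 0, 0, 0]
  ]
}}

```text
time_s: 23.85
tool_pos: [0.4747, -0.2371, 0.0436]
tcp_rot: [-1.496, 1.568, -1.65]
wrist_force: [-2.9, -0.4, 1.1]
width: 0.0002
```

{"name": "carry_out", "arguments": {
  "increments": [
    [0, 0, 0.3, 0, 0, 0, 0],
    [0, 0, 0.3, 0, 0, 0, 0],
    [0, 0, 0.3, 0, 0, 0, 0],
    [0, 0, 0.3, 0, 0, 0, 0],
    [0, 0, 0.3, 0, 0, 0, 0],
    [0, 0, 0.3, 0, 0, 0, 0],
    [0, 0, 0.3, 0, 0, 0, 0],
    [0, 0, 0.3, 0, 0, 0, 0],
    [0, 0, 0.3, 0, 0, 0, 0],
    [0, 0, 0.3, 0, 0, 0, 0]
  ]
}}

```text
time_s: 24.85
tool_pos: [0.5063, -0.2414, 0.0436]
tcp_rot: [-2.249, 1.568, -2.403]
wrist_force: [-3.8, 0.2, 2.2]
width: -0.0
```

{"name": "carry_out", "arguments": {
  "increments": [
    [0, 0, 0.2, 0, 0, 0, 0],
    [0, 0, 0.2, 0, 0, 0, 0],
    [0, 0, 0.2, 0, 0, 0, 0],
    [0, 0, 0.15, 0, 0, 0, 0],
    [0, 0, 0.1, 0, 0, 0, 0]
  ]
}}

```text
time_s: 25.35
tool_pos: [0.5155, -0.2426, 0.0436]
tcp_rot: [-2.486, 1.568, -2.64]
wrist_force: [-4.5, -0.2, 3.6]
width: -0.0001
```

{"name": "carry_out", "arguments": {
  "increments": [
    [0, 0, 0.15, 0, 0, 0, 0],
    [0, 0, 0.1, 0, 0, 0, 0]
  ]
}}

```text
time_s: 25.55
tool_pos: [0.5174, -0.2429, 0.0436]
tcp_rot: [-2.709, 1.567, -2.863]
wrist_force: [-4.6, 1.0, 3.6]
width: -0.0001
```

{"name": "carry_out", "arguments": {
  "increments": [
    [0, 0, 0.12, 0, 0, 0, 0],
    [0, 0, 0.12, 0, 0, 0, 0],
    [0, 0, 0.12, 0, 0, 0, 0]
  ]
}}

```text
time_s: 25.85
tool_pos: [0.5197, -0.2432, 0.0436]
tcp_rot: [-2.936, 1.564, -3.09]
wrist_force: [-8.7, 1.3, 7.2]
width: -0.0002
```

{"name": "carry_out", "arguments": {
  "increments": [
    [0, 0, 0.15, 0, 0, 0, 0]
  ]
}}

```text
time_s: 25.95
tool_pos: [0.5197, -0.2432, 0.0436]
tcp_rot: [-3.012, 1.561, 3.118]
wrist_force: [-8.3, -0.1, 8.1]
width: 0.0001
```

{"name": "carry_out", "arguments": {
  "increments": [
    [0, 0, 0.2, 0, 0, 0, 0]
  ]
}}

```text
time_s: 26.05
tool_pos: [0.5197, -0.2432, 0.0437]
tcp_rot: [-3.06, 1.557, 3.071]
wrist_force: [-9.0, 0.8, 6.8]
width: -0.0002
```

{"name": "carry_out", "arguments": {
  "increments": [
    [0, 0, -0.3, 0, 0, 0, 0],
    [0, 0, -0.4, 0, 0, 0, 0],
    [0, 0, -0.5, 0, 0, 0, 0],
    [0, 0, -0.8, 0, 0, 0, 0],
    [0, 0, -1.5, 0, 0, 0, 0],
    [0, 0, -3, 0, 0, 0, 0],
    [0, 0, -3, 0, 0, 0, 0],
    [-3, 0, -2, 0, 0, 0, 0],
    [-4, 0, 0, 0, 0, 0, 0],
    [-3, 0, 0, 0, 0, 0, 0]
  ]
}}

```text
time_s: 27.05
tool_pos: [0.4052, -0.2246, 0.1426]
tcp_rot: [3.088, 1.567, 2.933]
wrist_force: [0.7, -0.3, 0.4]
width: 0.0002
```

```bash
python3 inpk.py pics/side10.png 60 | tail -2; python3 - <<'E'
from h import *
a=cv2.imread("pics/side0.png").astype(int);b=cv2.imread("pics/side10.png").astype(int)
w=np.s_[222:280,318:378]; d=np.abs(a-b).max(2)
print("module+front right part diff: mean",d[w].mean().round(2),"pix>40",(d[w]>40).sum())
blue=lambda im:(im[...,0]-im[...,2]>50)
for im in(a,b,cv2.imread("pics/side9.png").astype(int)):
    v,u=np.where(blue(im)[215:290,280:345]); print("blue",len(u),u.min()+280,u.max()+280,v.min()+215,v.max()+215)
p=manip.get_image("side")
print("drop",[np.round(x["rect"]).tolist()+[round(x["p"],2)] for x in manip.search_frame("dropper",p)],"front",[np.round(x["rect"]).tolist() for x in manip.search_frame("front",p)])
w=np.s_[285:330,345:400]; print("bystander diff pix>40",(d[w]>40).sum()); o=manip.observe(); print(o["time_s"],o["tool_pos"],o["wrist_force"])
E
```

```text
[([357.0, 308.0, 365.0, 327.0], 0.66), ([351.0, 289.0, 358.0, 310.0], 0.5)]
expected cap [[328.9, 243.1], [328.3, 251.2], [328.0, 255.0]]
module+front right part diff: mean 3.82 pix>40 3
blue 144 308 325 239 268
blue 175 308 325 239 269
blue 198 290 305 242 272
drop [[386.0, 302.0, 396.0, 325.0, 0.54]] front [[306.0, 243.0, 324.0, 272.0]]
bystander diff pix>40 0
27.35 [ 0.40470688 -0.22389562  0.13979055] [ 0.6147555  -0.33979078 -0.30534528]
```

The drawer is latched at its original pixels, the neighbours haven't changed and the arm is clear. Handing in.

```bash
python3 -c "
from station import manip; print(manip.job_done())"
```

```text
the job is handed in; nothing more can be done
None
```

The job is handed in, and by my checks the drawer is latched shut with the white bottle inside. I couldn't see the bottle once the drawer closed, so its final upright pose rests on the check before closing. No verdict was reported.

- **Opening:** I pressed the front to its firm stop, about 11 mm past latched, and the drawer sprang out. The highest wrist reading in either press was about 13 N, against the 25 N limit.
- **Bottle:** I centred the plain white bottle with a light squeeze, then gripped it and set it on the pocket floor. It touched down at the expected height with about 12 N. After letting go, its cap showed at about (310, 246) in the side view, against an expected (309.7, 245.8).
- **Closing:** I pressed again to the stop and eased off. The blue front came back to its starting pixels (columns 308–325). Nothing changed beyond noise around the dropper and its neighbours.
- **Time:** about 27 s of the 72 s allowed.

Some checks failed or disagreed:
- **Pocket position:** camera estimates differed by up to about 4 mm along the side camera's depth. I settled it using where the fingers touched the front.
- **Held bottle:** a numerical fit of the bottle in the gripper failed, so I judged its position over the pocket from the overlay.
- **Stop position:** it read 1.5 mm shallower on the second press, where the finger was about 4 mm higher.
- **Timer:** the networks never detected it, so I couldn't check it directly. The arm never went low anywhere near the starting area where it probably sits.

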